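# Leak-check an air-line oiler bowl in the sprung cradle

## Task

First slide the black grip of the air valve along its track until the white line on it is level with the green pointer. Then take the amber oiler bowl from its cork ring, keep it upright, seat it in the orange sprung ring of the cradle and press it down until the ring is at its bottom stop. Finish while still holding the bowl pressed fully down, with the valve still at the pointer and the other things on the bench left alone.

Things in the scene. Friction and masses are not known exactly. Their poses are not given: they have to be found in the camera images.
- air_slide (a joint): travel of the air valve's black grip along its track, 0 to 0.100 m; grows along the track's own +y; 1.5 N of friction, stays where it is left
- air_slide_top (a point): centre of the top of the valve's black grip (28 mm across the track, 20 mm along it, 40 mm tall, top 54.5 mm above the bench), where its white cross line is
- air_slide_base: aluminium valve track fixed to the bench, 40 mm wide (its x), 150 mm long (its y), 14 mm high; origin under its centre; at joint value q the grip's centre is at its y = q - 0.050 m, x = 0
- mark: green pointer, 30 mm (its x) by 7 mm (its y), 17 mm high, fixed on the bench beside the track on the track's +x side (37 mm from the track's middle line); same axes as the track; origin on the bench under its centre. The valve is set when the grip's centre has the same place along the track's y as this pointer, within 6 mm
- oiler: oiler bowl, loose, about 0.3 kg: amber ball of 68 mm diameter centred 40 mm above the origin, brass drain plug of 20 mm diameter below it, neck 28 mm wide, blue round cap of 36 mm diameter from 82 to 114 mm above the origin (grip it here); origin is the underside of the drain plug, z up along the axis
- rest: fixed cork parking ring, 80 mm outer and 48 mm inner diameter, 22 mm high, in which the bowl stands at the start with its origin 6 mm above the bench; origin under its centre
- cradle: fixed cradle: grey base plate 120 x 120 x 10 mm and a green cup of 96 mm outer diameter, rim 30 mm above the bench; origin under its centre. The orange ring rides on a spring in the cup
- ring_seat (a point): centre of the orange ring's top face (ring 72 mm outer, 48 mm inner diameter, 12 mm high); 50 mm above the bench when up, 32 mm when at its stop. A bowl seated in it has its origin 16 mm below this point
- cradle_ring (a joint): how far the orange ring is pressed down, 0 (up) to 0.018 m (bottom stop); the spring pushes up with 6 N at 0 and about 13 N at the stop, so the bowl's own weight does not press it
- carton: bystander: small cardboard carton 50 x 70 x 45 mm, loose; origin under its centre
- screw_jar: bystander: whitish clear jar, 50 mm diameter, 60 mm tall, black lid, loose; origin under its centre
- bracket: bystander: steel angle bracket 40 x 30 x 26 mm, loose; origin under its centre

How it is judged (in metres and radians):
On the way, in this order (a step that is already met when the one before it is completed fails the run):
1. the valve grip is set at the green pointer, before the ring is pressed (y of air_slide_top in the frame of mark between -0.006 and 0.006 m and value of joint cradle_ring below 0.004 m), for 0.2 s.
2. the bowl is lifted clear of the cork ring (z of oiler in the frame of rest above 0.03 m), for 0.1 s.
3. the bowl is seated in the orange ring and pressed down to the stop (horizontal distance between oiler and ring_seat below 0.01 m and value of joint cradle_ring above 0.0145 m and contact force between oiler and cradle_ring above 6 N), for 0.3 s.
At the end, for the whole second after the job is handed in: the valve grip's centre is within 6 mm of the pointer along the track; the bowl sits upright (within 0.2 rad) and centred (within 10 mm) in the orange ring, the robot touches it (over 2 N) and holds the ring pressed at least 14.5 of its 18 mm, with over 6 N between bowl and ring, at rest (all of step 3 and y of air_slide_top in the frame of mark between -0.006 and 0.006 m and z of oiler in the frame of ring_seat below -0.011 m and angle between oiler's own z axis and vertical below 0.2 rad and (contact force between oiler and the fingers above 2 N or contact force between oiler and the arm above 2 N) and linear speed of oiler below 0.02 m/s); the arm keeps its last pose, push and grip.
It fails at once if the bowl is tipped over by more than 0.6 rad (angle between oiler's own z axis and vertical above 0.6 rad).
It fails at once if a bystander is moved more than 30 mm (distance of any of carton, screw_jar, bracket from where it was at the start of the episode above 0.03 m).
It also fails if it takes over 61 s, if anything falls off the work surface, if the arm or the gripper's body presses on something with over 40 N, if the wrist force passes 120 N, or if a joint passes its speed limit or range.

## Robot

A 7-joint arm with a two-finger parallel gripper is mounted at the origin on the work surface. World frame = base frame: x ahead of the robot, y to its left, z up, the work surface at z = 0. Lengths are in m, angles in degrees, forces in N, time in s.
With the tool pointing down it reaches from about 0.35 to 0.9 m from the base axis. Payload 19.9 kg.
Tool frame: the origin (TCP) lies at the centre of the arm's flange, where the gripper is bolted on; the fingertips stand 199 mm ahead of it and the grasp point (between the pads) lies 180 mm ahead of it; z points along the fingers, x is the direction in which the jaws open and shut, and the axes are right-handed (so a half turn about z gives the same grasp; the last joint's range is limited). The gripper opens to 94 mm and grips with 3 to 60 N. Pads are 16 mm wide; open, the fingers measure 119 mm over their backs; the gripper's body (75 mm by 177 mm) begins 78 mm behind the grasp point.
Start: joints at [70.445, 23.915, -0.59, 92.452, 0.269, 63.638, -3.037], TCP at [0.185, -0.597, 0.405] pointing down, gripper open.
Joint ranges: [-161.28, 161.28], [-22.2, 115.67], [-73.04, 71.86], [3.21, 147.25], [-68.34, 248.33], [10.77, 114.83], [-161.83, 161.83]. Speed limits (degrees/s): [108.29, 108.29, 136.94, 136.94, 172.46, 172.46, 172.46].

## Interface

Orientations are given as [roll, pitch, yaw] about the fixed x, y, z axes, in that order (R = Rz(yaw) Ry(pitch) Rx(roll)).
In Python, from plant import bot gives the robot as it stands. The module is installed in compiled form; this text tells all that it offers. Calls block until the motion is done:
- bot.move_ptp(position, orientation): joint-space move of the TCP to a pose.
- bot.move_straight(position, rot=None, vel=0.15): straight line of the TCP; rot=None keeps the orientation; vel is the mean speed in m/s.
- bot.move_joints(angles): joint-space move.
- bot.open_gripper() and bot.gripper_close(f_grip=None): open the fingers fully, or close them until they stop; f_grip is the grip in N (None keeps the last).
- bot.pause(seconds).
- bot.solve_ik(position, orientation): joint angles nearest the present ones, or None.
- bot.sense(): the state.
- bot.read_camera(name): name is "side" or "top" or "wrist"; returns a dict with "frame" (480x640x3 uint8, blue, green, red), "camera_matrix" (3x3 intrinsics, pixels), "R" (3x3) and "t" (3): a world point X has camera coordinates R X + t. Camera axes: x right, y down, z forward; pixel columns grow to the right and rows downward; lengths in m; the calibration is good to about 2 mm. A picture is of the moment at which its call begins. There is no depth.
A pose or a line that the arm cannot do raises bot.IKError and nothing moves.
- bot.hand_in(): hands the job in, once; it reports no verdict.
The state is a dict: "time": time; "joints": joint angles; "qd": joint speeds; "joint_efforts": joint torques, N m; "eef_pos": TCP position; "tool_rot": TCP orientation; "wrist_force": force on the tool from outside, world axes, zero at the start; "wrist_torque": the same for the moment, N m; "finger_gap": finger opening in m.
Only numpy, scipy, OpenCV 4.12 (cv2) and the standard library are available. Lean on these libraries where they do the work, as an engineer would, in place of code of your own. Each camera call takes 0.05 s, during which the arm holds its last target.

## Working session

There is one attempt and no reset: what is moved stays moved. The work goes in short steps, each a Python script; the robot and the scene stay as the last script left them, time stands still between calls to the robot, and variables do not carry over. Pictures are saved under pics/ and viewed, and the job is handed in when it is done.

```bash
mkdir -p pics; cat > h.py <<'E'
import numpy as np, cv2, json
from plant import bot
def snap(n,tag):
    c=bot.read_camera(n); cv2.imwrite(f'pics/{tag}.png',c['frame'])
    np.savez(f'pics/{tag}.npz',K=c['camera_matrix'],R=c['R'],t=c['t']); return c
def ray(tag,u,v,z):
    d=np.load(f'pics/{tag}.npz'); r=d['R'].T@np.linalg.inv(d['K'])@np.array([u,v,1.]); o=-d['R'].T@d['t']
    return o+r*(z-o[2])/r[2]
def proj(tag,X):
    d=np.load(f'pics/{tag}.npz'); p=d['K']@(d['R']@np.array(X,float)+d['t']); return p[:2]/p[2]
def crop(tag,x0,y0,x1,y1,s,out):
    im=cv2.imread(f'pics/{tag}.png')[y0:y1,x0:x1]; cv2.imwrite(f'pics/{out}.png',cv2.resize(im,None,fx=s,fy=s,interpolation=cv2.INTER_CUBIC))
E
python3 - <<'E'
from h import *
for n in('top','side'):
    c=snap(n,n+'0'); print(n,-c['R'].T@c['t'],c['camera_matrix'][0,0])
s=bot.sense();print(s)
E
```

```text
top [ 0.49446594 -0.003219    0.89756894] 472.7965936810075
side [0.28763495 0.75705802 0.6259514 ] 550.0989704554602
{'time': 0.1, 'joints': array([70.44243255, 23.94671358, -0.59063687, 92.48344191,  0.26935131,
       63.63671897, -3.03615447]), 'qd': array([ 0.02503607, -0.02588141, -0.02229191, -0.15797919,  0.0211416 ,
       -0.01611214, -0.03183978]), 'joint_efforts': array([ 1.79973464e-03, -8.52587986e+01,  6.40568007e-01, -4.26697004e+01,
       -4.88923711e-02,  1.64998969e-02, -3.61358150e-05]), 'eef_pos': array([ 0.18457877, -0.59699393,  0.40405484]), 'tool_rot': array([ 1.79995060e+02,  6.53259807e-02, -7.28189058e+01]), 'wrist_force': array([ 0.27650607, -0.11947333, -0.04333063]), 'wrist_torque': array([-0.03106041, -0.0258388 ,  0.03391668]), 'finger_gap': 0.09448586985782281}
```

View pics/top0.png

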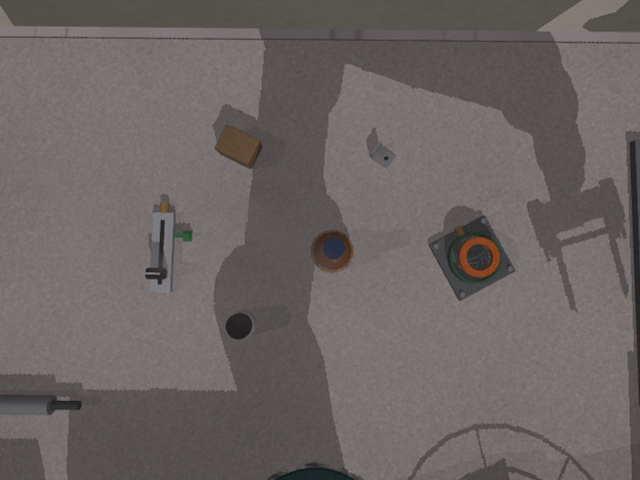

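View pics/side0.png

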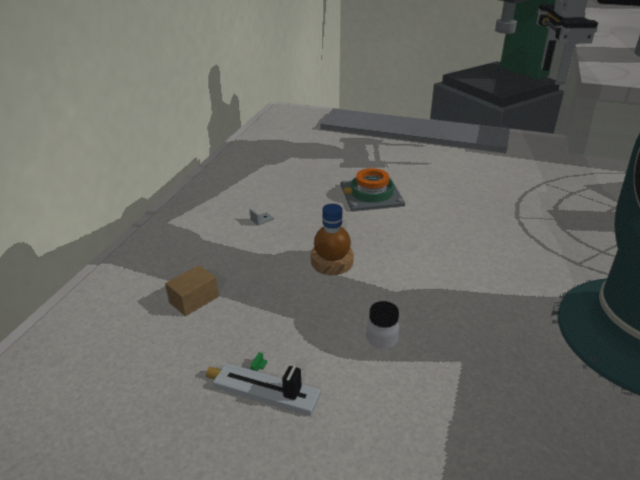

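The top view shows the valve at about (160,250), the pointer at (184,236), the bowl cap at (334,248), the ring at (480,257), the jar at (239,325), the carton at (239,146) and the bracket at (382,155). I'll enlarge these next.

```bash
python3 - <<'E'
from h import *
crop('top0',125,190,225,305,7,'c_valve'); 
a=cv2.imread('pics/top0.png')
crop('top0',290,210,370,290,7,'c_bowl'); crop('top0',420,205,525,305,7,'c_cr')
crop('side0',190,330,340,425,5,'c_sv')
E
```

```text
(no output)
```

View pics/c_valve.png

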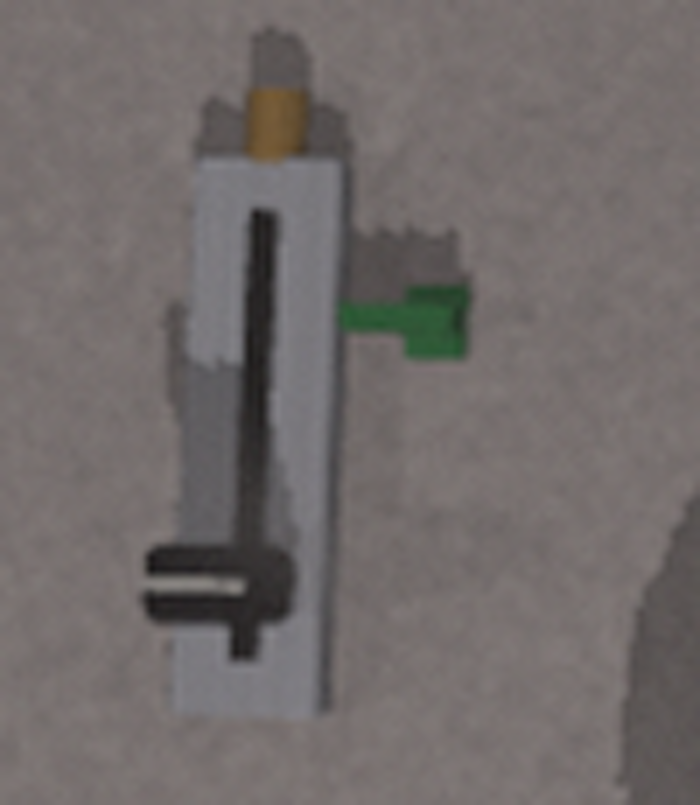

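View pics/c_bowl.png

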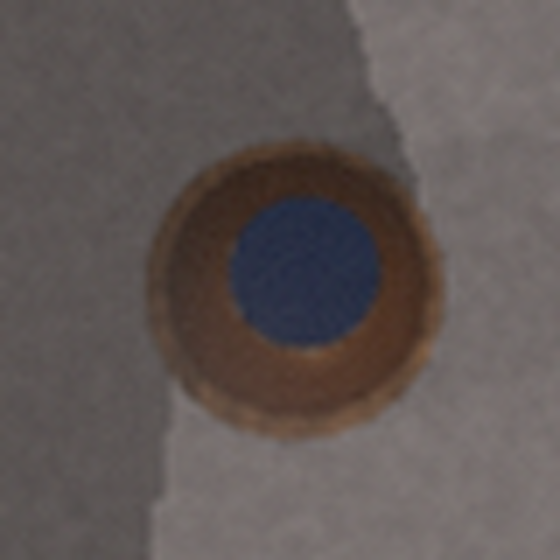

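View pics/c_cr.png

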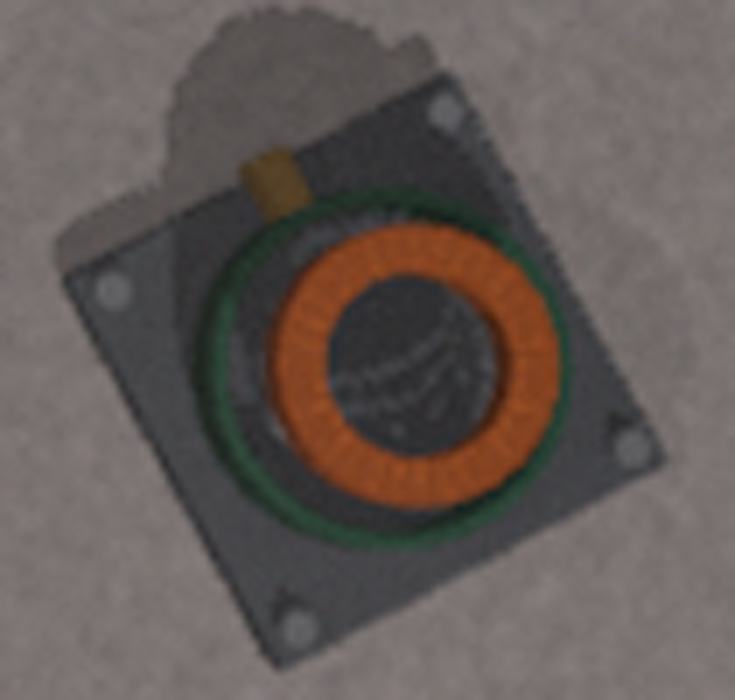

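View pics/c_sv.png

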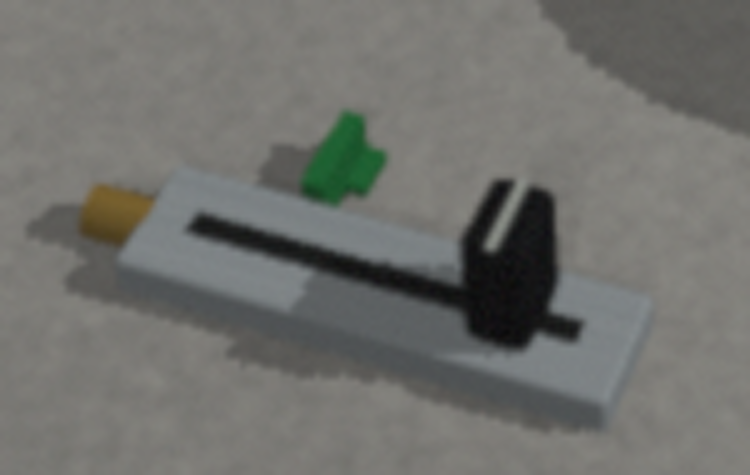

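The pointer bar is at crop (404,318), the grip's white line at crop row 583, and the track corners at (200,157), (340,157), (172,712) and (320,712). The cap centre is at crop (305,272), the cork centre at (296,289), and the orange ring centre at (417,366).

```bash
python3 - <<'E'
from h import *
def f(x0,y0,u,v,z): 
    return ray('top0',x0+(u+.5)/7-.5,y0+(v+.5)/7-.5,z)
V=lambda u,v,z:f(125,190,u,v,z)
c=[V(200,157,.014),V(340,157,.014),V(320,712,.014),V(172,712,.014)]
for p in c: print(p)
ctr=np.mean(c,0); e=(c[0]+c[1]-c[2]-c[3])[:2]; print('track',ctr,np.linalg.norm(e)/2,np.degrees(np.arctan2(e[1],e[0])),'w',np.linalg.norm(c[0]-c[1]),np.linalg.norm(c[2]-c[3]))
ey=e/np.linalg.norm(e); ex=np.array([ey[1],-ey[0]])
for n,p in dict(bar=V(372,317,.017),blk=V(437,321,.012),l=V(146,583,.0545),r=V(245,583,.0545)).items():
    d=(p-ctr)[:2]; print(n,p,'track x,y',d@ex,d@ey)
B=lambda u,v,z:f(290,210,u,v,z)
print('cap',B(305,272,.12),B(230,272,.12)-B(380,272,.12)); print('cork',B(296,289,.022),B(146,289,.022)-B(445,289,.022),'ball',B(300,285,.046))
C=lambda u,v,z:f(420,205,u,v,z)
print('ring',C(417,366,.05),C(272,366,.05)-C(562,366,.05)); print('cup',C(383,368,.03))
print('base',np.mean([C(65,275,.01),C(450,72,.01),C(664,460,.01),C(280,668,.01)],0))
print('jar',ray('top0',239,325,.06),'carton',ray('top0',239,146,.045))
# side
s=lambda u,v,z:ray('side0',190+(u+.5)/5-.5,330+(v+.5)/5-.5,z)
print('side: white line',s(507,217,.0545),'ring',ray('side0',373,177,.05),'cap',ray('side0',332.5,209,.12))
E
```

```text
[0.60342979 0.31006565 0.014     ]
[0.60378917 0.27254417 0.014     ]
[0.45560704 0.27330983 0.014     ]
[0.45525513 0.31251997 0.014     ]
track [0.52952028 0.29210991 0.014     ] 0.1481871417046389 -0.6225083766015668 w 0.03752320738807481 0.03921171875972186
bar [0.56058793 0.26177409 0.017     ] track x,y 0.029996485743788073 0.031395404842200235
blk [0.56005176 0.24584081 0.012     ] track x,y 0.04593465432209858 0.031032369192762598
l [0.48954899 0.30574611 0.0545    ] track x,y -0.013201121722700163 -0.04011708626955856
r [0.48977765 0.280656   0.0545    ] track x,y 0.011885015235995097 -0.039615840100971425
cap [ 0.53285106 -0.02550781  0.12      ] [-0.0003281   0.03528277  0.        ]
cork [ 0.53316149 -0.02596725  0.022     ] [-0.00073469  0.07916472  0.        ] ball [ 0.5331411  -0.02636603  0.046     ]
ring [ 0.5236035  -0.28962996  0.05      ] [-0.00068734  0.07442813  0.        ]
cup [ 0.52368384 -0.28744983  0.03      ]
base [ 0.52438205 -0.28910636  0.01      ]
jar [0.39993945 0.13679561 0.06      ] carton [0.72270476 0.14613245 0.045     ]
side: white line [0.48879724 0.29337637 0.0545    ] ring [ 0.52004792 -0.28214112  0.05      ] cap [ 0.5304186 -0.0213294  0.12     ]
```

```bash
python3 - <<'E'
from h import *
crop('side0',330,155,415,215,8,'c_sr');crop('side0',300,195,365,280,7,'c_sb')
E
```

```text
(no output)
```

View pics/c_sr.png

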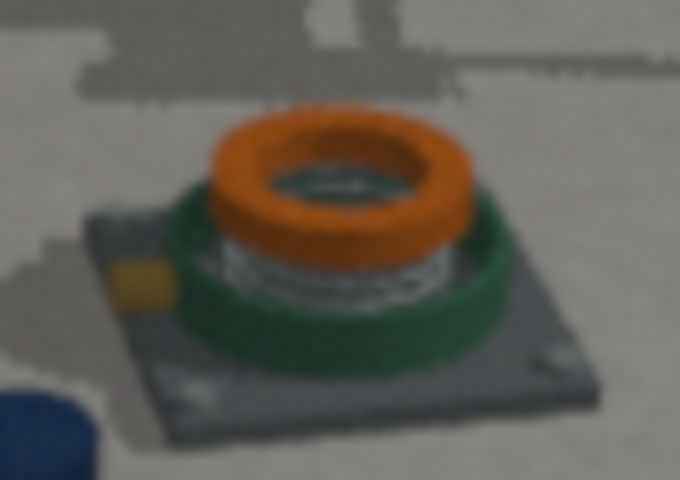

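View pics/c_sb.png

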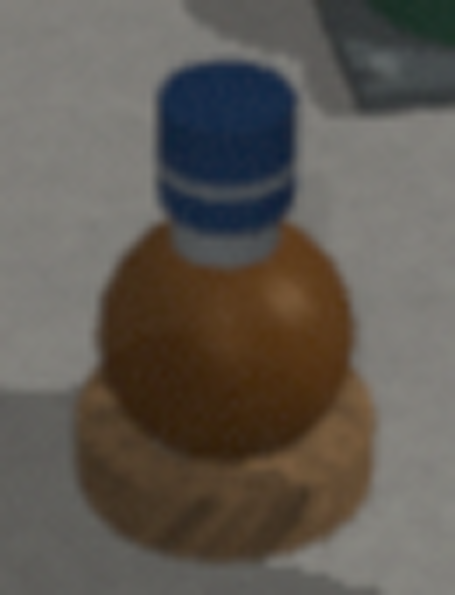

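The two views agree and the sizes check: track 148×39 mm, cap 35 mm, cork 79 mm, ring 74 mm. The grip is at track y ≈ -0.040 and the pointer at ≈ +0.031. Next I move the valve.

```bash
python3 - <<'E'
from h import *
ctr=np.array([.5295,.2918]); ey=np.array([.99994,-.0109])
g=ctr+ey*-.040; m=ctr+ey*.0312; o=[180,0,-.6]
bot.move_ptp([g[0],g[1],.36],o)
s=bot.sense(); print(s['time'],s['eef_pos'],s['tool_rot'])
bot.move_straight([g[0],g[1],.222],vel=.15)
s=bot.sense(); print(s['time'],s['eef_pos'],s['wrist_force'])
bot.gripper_close(10)
s=bot.sense(); print(s['time'],s['finger_gap'],s['wrist_force'])
bot.move_straight([m[0],m[1],.222],vel=.06)
s=bot.sense(); print(s['time'],s['eef_pos'],s['finger_gap'],s['wrist_force'])
bot.open_gripper()
bot.move_straight([m[0],m[1],.33],vel=.2)
s=bot.sense(); print(s['time'],s['eef_pos'])
snap('side','side1'); snap('top','top1'); snap('wrist','wr1')
crop('side1',190,330,340,425,5,'c_sv1'); crop('top1',125,190,225,305,7,'c_v1')
E
```

```text
3.3833 [0.4899123  0.29166021 0.35992987] [ 1.79987040e+02 -1.07336645e-03 -6.68145936e-01]
4.45 [0.48971651 0.29247094 0.22280231] [ 0.51033919 -1.27508744  0.13261777]
5.575 0.01980873971957143 [ 0.56261849  1.07794432 -1.97439223]
6.9083 [0.5607019  0.29127166 0.22200794] 0.019733524602076554 [ 2.21610356 -4.24446137  1.6562782 ]
8.8 [0.5605633  0.29107746 0.32896036]
```

View pics/c_sv1.png

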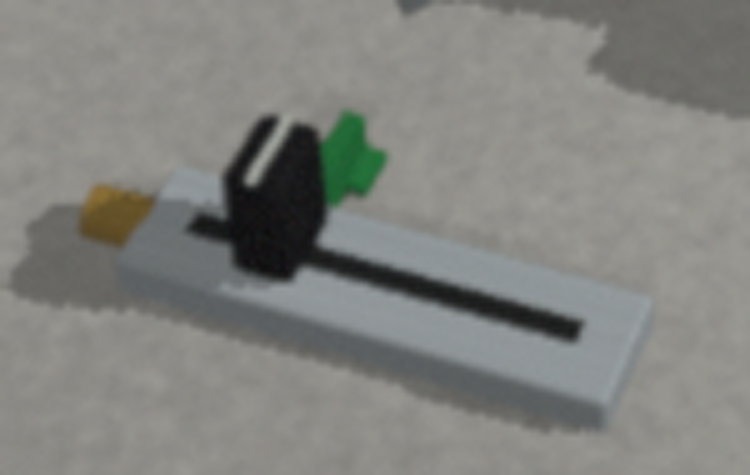

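View pics/wr1.png

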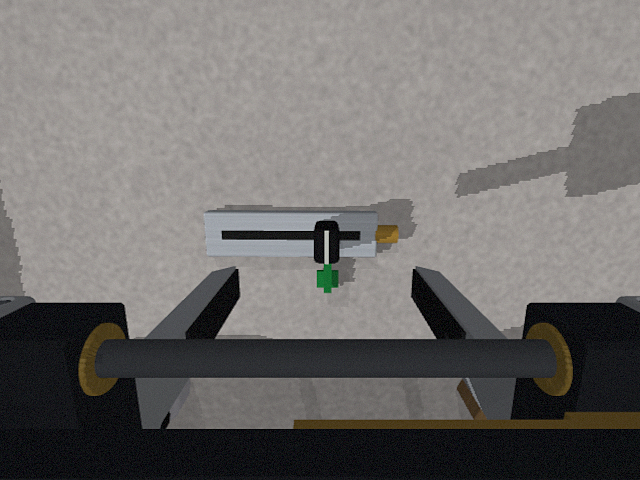

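The wrist view shows the white line at column ~326, directly in line with the pointer at column ~327. I'll check this numerically.

```bash
python3 - <<'E'
from h import *
crop('wr1',290,205,370,300,7,'c_w1')
ctr=np.array([.5295,.2921]); ey=np.array([.99994,-.0109])
for n,u,v,z in[('line',326,232,.0545),('line2',326,256,.0545),('barlow',327,285,.017),('bar hi',327,268,.017)]:
    p=ray('wr1',u,v,z); print(n,p,(p[:2]-ctr)@ey)
s=lambda u,v,z:ray('side1',190+(u+.5)/5-.5,330+(v+.5)/5-.5,z)
p=s(270,150,.0545);print('side line',p,(p[:2]-ctr)@ey)
E
```

```text
line [0.56065154 0.30192902 0.0545    ] 0.031042534227783847
line2 [0.56044185 0.28325174 0.0545    ] 0.031036441265687487
barlow [0.56089385 0.24542268 0.017     ] 0.03190074822965564
bar hi [0.56106153 0.26130902 0.017     ] 0.03189525621556797
side line [0.55960676 0.29175166 0.0545    ] 0.030108748252615416
```

View pics/c_w1.png

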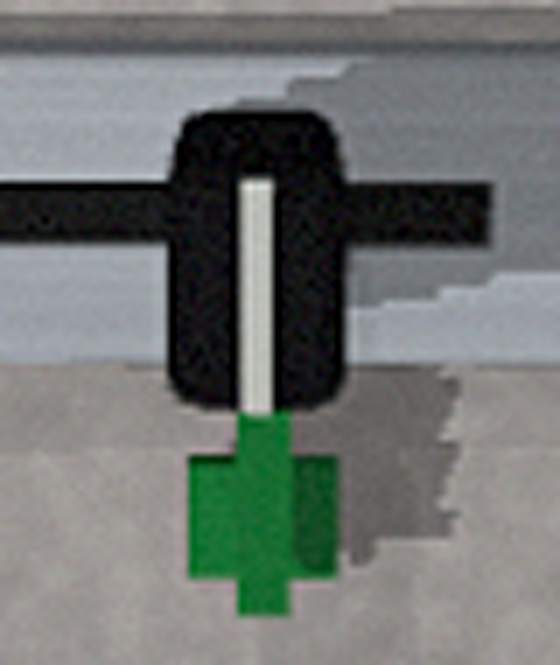

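View pics/c_v1.png

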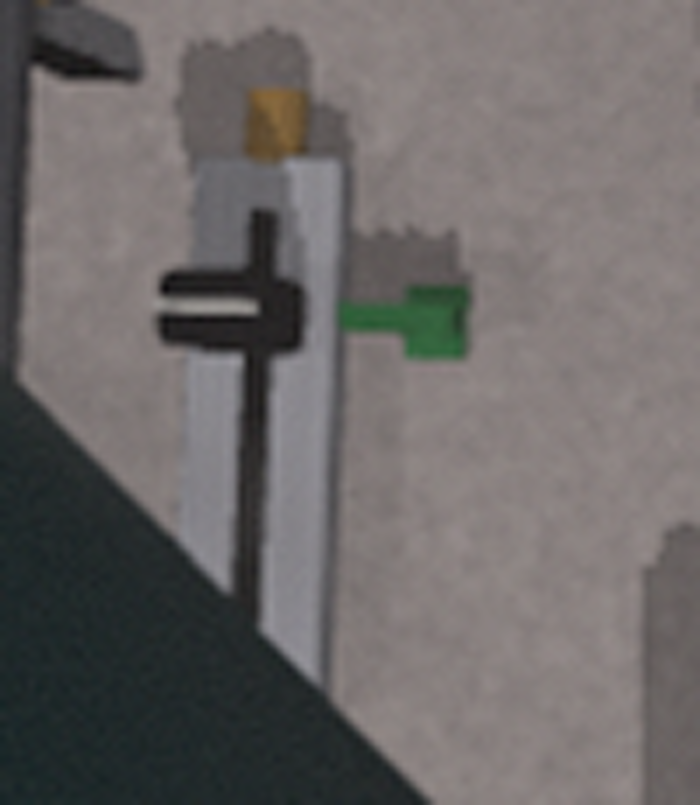

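The valve is set, with line and pointer within about 1 mm in the wrist view. Next I grasp the bowl by the cap.

```bash
python3 - <<'E'
from h import *
b=np.array([.533,-.026]); o=[180,0,-15]
bot.move_straight([.561,.291,.40],vel=.3)
bot.move_ptp([*b,.40],o)
bot.move_straight([*b,.2865],vel=.15)
s=bot.sense(); print(s['time'],s['eef_pos'],s['wrist_force'])
bot.gripper_close(50)
s=bot.sense(); print(s['time'],s['eef_pos'],s['finger_gap'],s['wrist_force'])
bot.move_straight([*b,.40],vel=.12)
bot.pause(.2)
s=bot.sense(); print(s['time'],s['eef_pos'],s['finger_gap'],s['wrist_force'],s['tool_rot'])
snap('side','side2'); snap('top','top2')
E
```

```text
11.45 [ 0.53331533 -0.02571048  0.28722418] [-0.28896184 -0.30711182  0.15008244]
12.3833 [ 0.53311408 -0.02601444  0.28656288] 0.03549539702221043 [ 1.71165002 -0.87119064 -0.45599277]
13.6833 [ 0.53293639 -0.02600729  0.39951331] 0.03516503969844068 [ 1.10288046 -0.04077462 -3.03117996] [-1.79995471e+02  4.78433984e-02 -1.49944003e+01]
```

View pics/side2.png

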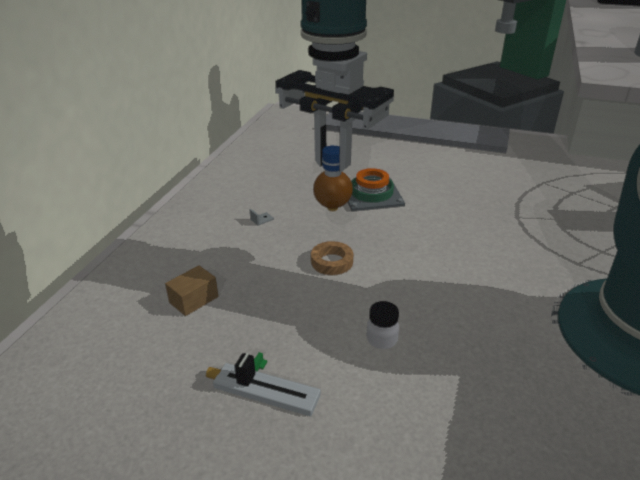

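The bowl is held upright at pixel (332,185), with its weight of about 3 N on the wrist. I move it over the ring and stop just above the seat to look.

```bash
python3 - <<'E'
from h import *
r=[.5238,-.2888]
bot.move_straight([*r,.40],vel=.2)
bot.move_straight([*r,.330],vel=.12)
bot.pause(.2)
s=bot.sense(); print(s['time'],s['eef_pos'],s['finger_gap'],s['wrist_force'],s['tool_rot'])
snap('side','side3'); snap('top','top3')
crop('side3',310,110,430,220,6,'c_s3')
E
```

```text
16.1833 [ 0.52394885 -0.28885705  0.3307351 ] 0.03508515063129574 [ 0.31275527 -0.26376759 -3.43031586] [ 1.79975205e+02 -5.99534840e-02 -1.50072136e+01]
```

View pics/c_s3.png

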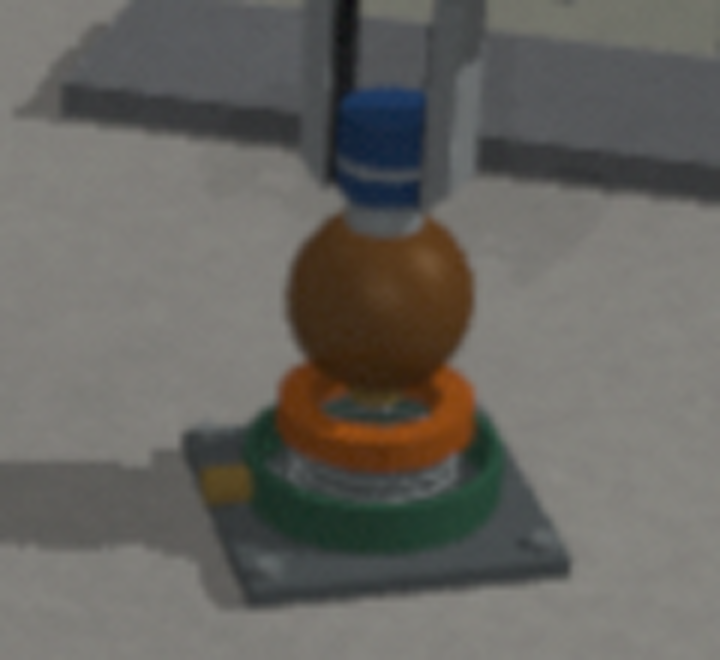

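View pics/top3.png

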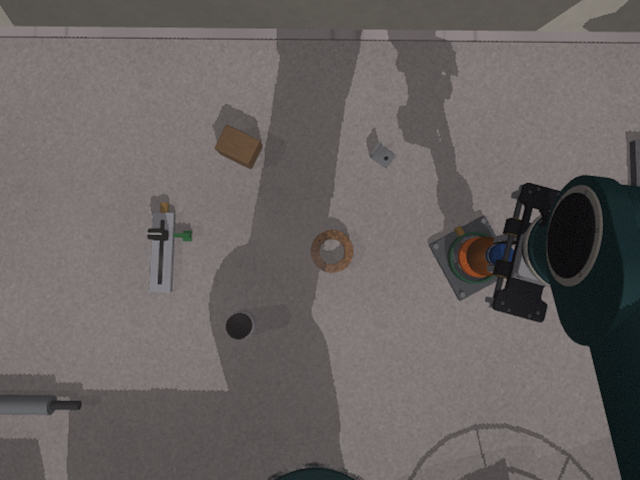

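In the side crop the ball centre is at column ~380 and the ring centre at ~376, about 1 mm apart, so the bowl is centred. I press down in steps and watch the force.

```bash
python3 - <<'E'
from h import *
r=[.5238,-.2888]
for z in(.316,.312,.307,.302,.2985,.2965,.2955):
    bot.move_straight([*r,z],vel=.04); bot.pause(.15)
    s=bot.sense(); print(z,round(s['time'],2),s['eef_pos'].round(4),round(s['finger_gap'],4),s['wrist_force'].round(1))
    if s['wrist_force'][2]>25: break
snap('side','side4'); crop('side4',310,110,430,220,6,'c_s4')
E
```

```text
0.316 16.93 [ 0.5238 -0.2888  0.316 ] 0.0356 [-0.9 -0.2 -2.9]
0.312 17.33 [ 0.5239 -0.2889  0.3123] 0.0355 [ 0.6 -2.9  4.1]
0.307 17.76 [ 0.5239 -0.2889  0.3074] 0.0353 [-0.3 -1.9  6. ]
0.302 18.18 [ 0.5239 -0.289   0.3025] 0.0351 [ 0.4 -3.7  6.9]
0.2985 18.58 [ 0.524  -0.289   0.2991] 0.0351 [-1.2 -3.1  9. ]
0.2965 18.98 [ 0.524  -0.289   0.2971] 0.035 [-1.1 -3.8 10.3]
0.2955 19.38 [ 0.524  -0.2891  0.2965] 0.0351 [-2.3 -2.6 15. ]
```

View pics/c_s4.png

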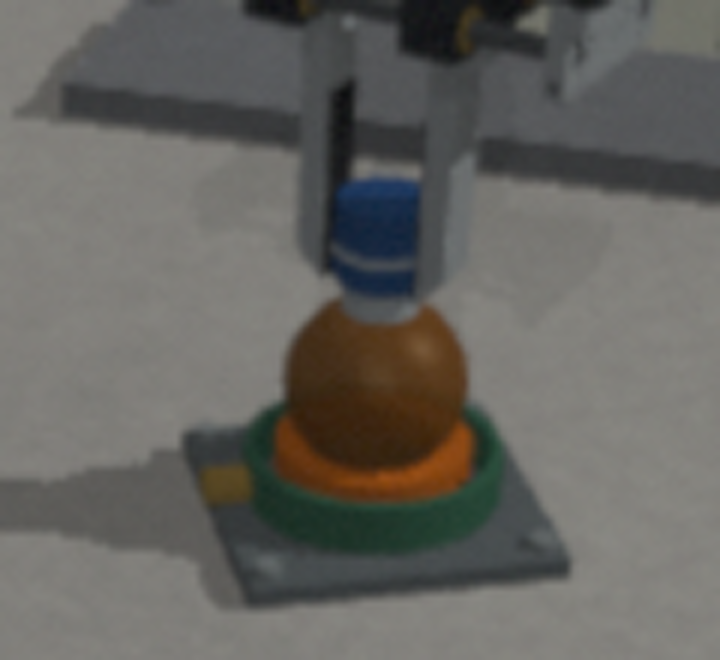

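The force rose sharply from 10 to 15 N at TCP z 0.2965, the height expected for the stop. The picture shows the ring down near the cup rim and the bowl upright. I press slightly further, check, and hand in.

```bash
python3 - <<'E'
from h import *
bot.move_straight([.524,-.289,.2947],vel=.04); bot.pause(.8)
s=bot.sense(); print(round(s['time'],2),s['eef_pos'].round(4),s['tool_rot'].round(2),round(s['finger_gap'],4),s['wrist_force'].round(1))
snap('top','top5'); snap('side','side5')
crop('top5',125,190,225,305,6,'c_v5'); crop('side5',310,110,430,220,5,'c_s5')
a=cv2.imread('pics/c_v5.png');b=cv2.imread('pics/c_s5.png')
b=cv2.copyMakeBorder(b,0,max(0,a.shape[0]-b.shape[0]),0,0,cv2.BORDER_CONSTANT)[:a.shape[0]]
m=np.hstack([a,b]);cv2.imwrite('pics/m5.png',cv2.resize(m,None,fx=.65,fy=.65,interpolation=cv2.INTER_AREA))
E
```

```text
20.48 [ 0.5242 -0.2893  0.2962] [ 1.7993e+02 -7.0000e-02 -1.5010e+01] 0.0355 [-6.1 -1.7 22.8]
```

View pics/m5.png

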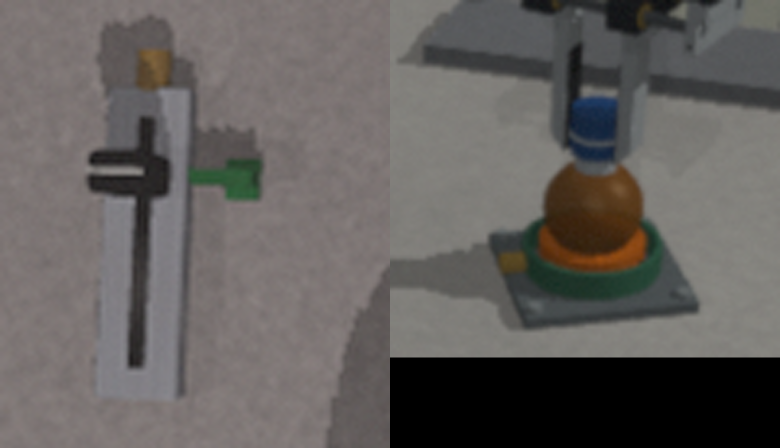

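View pics/side5.png

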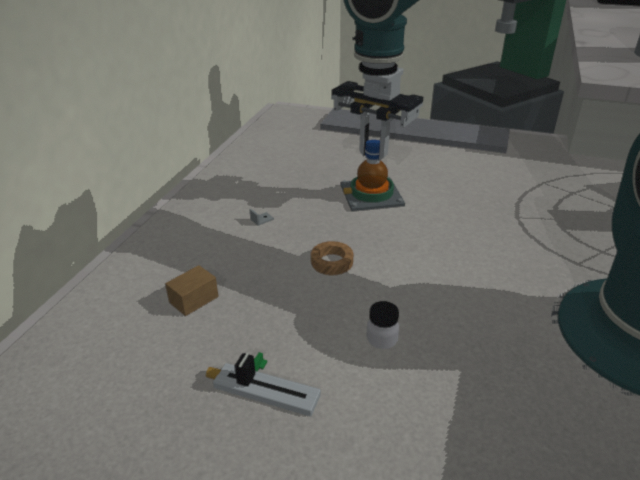

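In the top view the line sits ~1.7 px above the pointer bar. That matches parallax from the 37 mm height difference: by ray both lie at x ≈ 0.5605. The carton, jar and bracket are where they started, and the force is steady at 23 N. I hand in.

```bash
python3 - <<'E'
from h import *
print(ray('top5',125+(125+.5)/7-.5,190+(305+.5)/7-.5,.0545))
bot.hand_in()
s=bot.sense(); print(s['time'],s['eef_pos'],s['wrist_force'])
E
```

```text
[0.56025102 0.31354823 0.0545    ]
the job is handed in; nothing more can be done
the job is handed in; nothing more can be done
```

I set the valve at the green pointer, then moved the bowl from its cork ring into the orange sprung ring. I handed the job in at about 20.6 s, still holding the bowl pressed at the bottom stop. The simulator gives no verdict, so these are my own last checks:

- **Valve:** the white line is level with the pointer to about 1 mm in the wrist and top views. A rougher reading from the side view differs by about 2 mm, still inside the 6 mm limit.
- **Seating and press:** the tool stopped at z 0.296 m, where the stop was expected, with the bowl upright. The bowl was centred to about 1 mm just before it touched the ring. The upward wrist force climbed from 4 N to 10 N on the spring, then rose sharply to 23 N as I pressed on.
- **Grip:** the fingers still hold the 36 mm cap; the gap reads 35.5 mm.
- **Bystanders:** the carton, jar and bracket look unmoved in the pictures.

No check failed. In the raw top view the line appears about 1.7 px off the pointer; that is parallax from their height difference, and the two agree once it is corrected. I could not read the robot's state after handing in.

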